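Sort objective pots by heft into the objective drawer and shut it

TASK

The closed objective pots beside the microscope all look alike, so pick each one up and judge by its weight what is in it: empty pots (about 80 g) stand in the white tray, pots with a dry objective (about 280 g) in the left, yellow-lined bay of the cabinet drawer, and pots with an immersion objective (about 600 g) in its right, blue-lined bay. Pull the drawer open to load it, leave every pot standing upright on the floor of its place, and then gently push the drawer fully shut; do not shift or knock over the other things on the bench.

Things in the scene. Friction and masses are not known exactly. Their poses are not given: they have to be found in the camera images.
- pot_a: closed objective pot (4 to 6 are present), all alike outside: upright cylinder 58 mm across, 72 mm tall, black with ribbed grey cap, white disc on top; origin at the centre of its underside, z up its axis. Unseen weight about 0.08 kg (empty), 0.28 kg (dry objective) or 0.60 kg (immersion objective), within 10 percent; at most two of a kind
- pot_b: closed objective pot (4 to 6 are present), all alike outside: upright cylinder 58 mm across, 72 mm tall, black with ribbed grey cap, white disc on top; origin at the centre of its underside, z up its axis. Unseen weight about 0.08 kg (empty), 0.28 kg (dry objective) or 0.60 kg (immersion objective), within 10 percent; at most two of a kind
- pot_c: closed objective pot (4 to 6 are present), all alike outside: upright cylinder 58 mm across, 72 mm tall, black with ribbed grey cap, white disc on top; origin at the centre of its underside, z up its axis. Unseen weight about 0.08 kg (empty), 0.28 kg (dry objective) or 0.60 kg (immersion objective), within 10 percent; at most two of a kind
- pot_d: closed objective pot (4 to 6 are present), all alike outside: upright cylinder 58 mm across, 72 mm tall, black with ribbed grey cap, white disc on top; origin at the centre of its underside, z up its axis. Unseen weight about 0.08 kg (empty), 0.28 kg (dry objective) or 0.60 kg (immersion objective), within 10 percent; at most two of a kind
- pot_e: closed objective pot (4 to 6 are present), all alike outside: upright cylinder 58 mm across, 72 mm tall, black with ribbed grey cap, white disc on top; origin at the centre of its underside, z up its axis. Unseen weight about 0.08 kg (empty), 0.28 kg (dry objective) or 0.60 kg (immersion objective), within 10 percent; at most two of a kind
- pot_f: closed objective pot (4 to 6 are present), all alike outside: upright cylinder 58 mm across, 72 mm tall, black with ribbed grey cap, white disc on top; origin at the centre of its underside, z up its axis. Unseen weight about 0.08 kg (empty), 0.28 kg (dry objective) or 0.60 kg (immersion objective), within 10 percent; at most two of a kind
- tray: white open plastic tray for empty pots, fixed to the bench, 220 mm along its x by 140 mm along its y, walls 4 mm thick and 25 mm high; origin at the centre of its underside, z up; its inner floor is 4 mm above the origin
- cabinet: low white bench-top cabinet, fixed, 240 mm deep (x) by 312 mm wide (y) by 125 mm high, with one drawer over its whole width that opens towards its -x; origin at the centre of its underside, x from front to back, z up; its face is 120 mm towards -x of the origin. A power supply stands on top, over 115 mm behind the face
- drawer (a joint): how far the drawer is pulled out, m: 0 fully shut, 0.175 fully open against its stop. It runs stiffly (2 N) and stays where it is left
- handle (a point): middle of the drawer's bar handle, a round steel bar about 10 mm thick, 120 mm long along the cabinet's y, 35 mm in front of the drawer front, 84 mm above the bench; it moves with the drawer. The drawer front's upper edge is 110 mm above the bench. Room for one finger behind the bar from above
- bay_dry (a point): centre of the floor (12 mm above the bench) of the drawer's left bay (cabinet's +y side), lined yellow: for dry objectives. Inside 190 mm (x) by 134 mm (y); sides and divider reach 51 mm above the bench, the drawer front 110 mm. Axes as the cabinet's; moves with the drawer. With the drawer fully open the cabinet's face is 80 mm towards +x of this point; beyond it is roofed over
- bay_imm (a point): the same point of the drawer's right bay (cabinet's -y side), lined blue: for immersion objectives. Same size, axes and clearances as the left bay
- oil_bottle: bystander: small amber bottle, 32 mm across, 70 mm tall; origin at the centre of its underside
- dishes: bystander: stack of clear round dishes, 90 mm across, 52 mm high; origin at the centre of its underside
- tip_box: bystander: blue pipette-tip box with clear lid, 87 by 122 by 70 mm; origin at the centre of its underside
- tissue_box: bystander: pale green lens-tissue box, 77 by 122 by 50 mm; origin at the centre of its underside
- lens_pen: bystander: black and red lens-cleaning pen lying on the bench, 130 mm long, 12 mm thick; origin at the underside of its middle
- mouse: bystander: black computer mouse on a mat, 100 by 58 by 26 mm; origin at the centre of its underside

How it is judged:
By the outcome, as a careful person would: the job done as asked, in the order asked, and still so for the second after the job is handed in, with the robot touching nothing.
Of pot_a, pot_b, pot_c, pot_d, pot_e, pot_f only 4 to 6 are there at a start; the rules pass over those that are not, and their reading is None.
At some moment in a run one of pot_a, pot_b, pot_c, pot_d, pot_e, pot_f may be knocked a few centimetres aside while the robot is not near it.
It also fails if it takes over 210 s, if anything falls off the work surface, if the arm or the gripper's body presses on something with over 40 N, if the wrist force passes 120 N, or if a joint passes its speed limit or range.

ROBOT

A 7-joint arm with a two-finger parallel gripper is mounted at the origin on the work surface. World frame = base frame: x ahead of the robot, y to its left, z up, the work surface at z = 0. Lengths are in m, angles in rad, forces in N, time in s.
With the tool pointing down it reaches from about 0.4 to 0.85 m from the base axis. Payload 10.4 kg.
Tool frame: the origin (TCP) lies between the finger pads; the fingertips stand 14 mm ahead of it and the grasp point (between the pads) lies 5 mm behind it; z points along the fingers, y is the line along which they close (so a half turn about z gives the same grasp; the last joint's range is limited). The gripper opens to 87 mm and grips with 3 to 60 N. Pads are 19 mm wide; open, the fingers measure 117 mm over their backs; the gripper's body (75 mm by 190 mm) begins 51 mm behind the grasp point.
Start: joints at [1.198, 0.332, -0.065, 1.46, 0.022, 1.35, -0.088], TCP at [0.214, -0.587, 0.237] pointing down, gripper open.
Joint ranges: [-2.6, 2.6], [-0.5, 2.12], [-1.47, 1.34], [0.16, 2.42], [-1.27, 4.41], [0.06, 2.06], [-2.6, 2.6]. Speed limits (rad/s): [2.22, 2.22, 2.79, 2.79, 3.14, 3.14, 3.14].

INTERFACE

Orientations are given as a unit quaternion [x, y, z, w].
In Python, from bench import * gives the robot as it stands.
- The arm moves only by the tool drive_tool, never from a script. Its argument "deltas" is a list of rows, each a list of 7 numbers: the turn, a rotation vector about the tool's x, y, z in degrees, then the shift along the tool's x, y, z in m, then the closure, from -1 (fully open) to 1 (shut). A call has 1 to 12 rows; each row is the pose to reach, as a shift and turn from the pose commanded when the call began, along the tool's axes at that moment; what a row does not reach only later rows make up. A row lasts 1/10 s, in which the tool goes at most 50 mm and 8.59 degrees, less where a joint would pass 70% of its speed; a pose out of reach is approached as far as the arm can. A call with a gripper value outside its range is refused whole. The fingers move at their own pace and stop on an object; "squeeze" is the grip in N (left out, the last holds). Time passes only in rows, so rows that repeat a pose let the fingers close. It gives the time, the measured TCP pose, the force and the opening at its end, in the units of the state.
- read_state(): the state, without advancing time (a new reading comes with each control period).
- camera(name): name is "scene" or "top" or "wrist"; returns (picture, depth): 420x560x3 uint8, red, green, blue; 420x560 float32, m along the optical axis (not along the pixel's ray), 0 where there is no reading.
- camera_params(name): a dict with "K" (3x3 intrinsics, pixels), "R" (3x3) and "t" (3): a world point X has camera coordinates R X + t; the wrist camera has in their place "mount" (4x4, takes a point from camera to tool coordinates, whose origin is the TCP and whose axes are the flange's). Camera axes: x right, y down, z forward; pixel columns grow to the right and rows downward; lengths in m; the calibration is good to about 2 mm. The wrist camera is an equidistant fisheye: a pixel r from the principal point sees the ray r / f radians off the axis. A picture is of the moment at which its call begins: read the wrist's pose just before it. camera_params takes no time and is no camera call.
- close_job(): hands the job in, once; it reports no verdict.
Trained networks look in the newest picture that a camera, given by its name, has taken for a name from the list of things; names that differ only in an ending like _2 or _b are one class to them, and where a whole thing is asked for, a point or a joint stands for the part that bears it (a point fixed in the world has none). Each returns a list of dicts, best first, with "score" (0 to 1); they miss things now and then, are a little off and sometimes report something else, mostly with a low value. They report only what shows in the picture. A call takes as long as a camera call.
- outline_of(label, camera): "pixels" (420x560 bool, what is visible of it) and "location" ([column, row] as shares, 0 to 1, of the picture: columns of its width, rows of its height, amid what is visible of it).
- tip_of(label, camera): "location" ([column, row] as shares, 0 to 1, of the picture: columns of its width, rows of its height: a listed point, or the origin of a listed thing).
The state is a dict: "time": time; "joint_positions": joint angles; "joint_vel": joint speeds; "joint_torque": joint torques, N m; "ee_pos": TCP position; "eef_rot": TCP orientation; "ft_force": force on the tool from outside, world axes, zero at the start; "torque": the same for the moment, N m; "width": finger opening in m.
Only numpy, scipy, OpenCV 4.12 (cv2) and the standard library are available. Lean on these libraries where they do the work, as an engineer would, in place of code of your own. Each camera call takes 0.05 s, during which the arm holds its last target. There are 200 camera calls.

## Working session

There is one attempt and no reset: what is moved stays moved. The work goes in short steps, Python scripts to look and compute and a tool call to move; the robot and the scene stay as the last step left them, time stands still between calls to the robot, and variables do not carry over. Pictures are saved under pics/ and viewed, on a budget of 14 in all, crops included, one or two more only if the job needs it, and the job is handed in when it is done.

Besides the shell and the picture viewer there is one more tool, called after "Emit:" as a command line: name --pt "numbers of a row" for each row, then --argument value for the rest. drive_tool: Moves the arm, as the interface text tells. Its arguments: {"type":"object","properties":{"deltas":{"type":"array"},"squeeze":{"type":"number"}},"required":["deltas"]}

```bash
mkdir -p pics; ls; python3 - <<'E'
from bench import *
import cv2,numpy as np
s=read_state();print({k:np.round(v,3) for k,v in s.items()})
for c in("top","scene"):
    p,d=camera(c);cv2.imwrite(f"pics/{c}0.png",p[:,:,::-1]);q=camera_params(c);print(c,q)
E
```

```text
pics
{'time': np.float64(0.0), 'joint_positions': array([ 1.198,  0.333, -0.065,  1.461,  0.022,  1.35 , -0.088]), 'joint_vel': array([ 0.001,  0.001, -0.001,  0.   , -0.   , -0.   , -0.001]), 'joint_torque': array([ 2.0000e-03, -6.2326e+01,  2.6000e-02, -3.8990e+01, -6.1000e-02,
        4.0000e-02,  0.0000e+00]), 'ee_pos': array([ 0.214, -0.587,  0.236]), 'eef_rot': array([ 0.985,  0.174, -0.   , -0.001]), 'ft_force': array([1.122, 0.243, 0.137]), 'torque': array([ 0.023, -0.036, -0.004]), 'width': np.float64(0.087)}
top {'K': array([[500.93541243,   0.        , 271.01132996],
       [  0.        , 500.93541243, 211.40515066],
       [  0.        ,   0.        ,   1.        ]]), 'R': array([[-0.00281834, -0.99995133, -0.00945506],
       [-0.98371378,  0.00447161, -0.17968639],
       [ 0.17971992,  0.00879466, -0.98367851]]), 't': array([-0.01482048,  0.56033384,  1.4047736 ])}
scene {'K': array([[469.61040033,   0.        , 287.38873665],
       [  0.        , 469.61040033, 215.76808435],
       [  0.        ,   0.        ,   1.        ]]), 'R': array([[-0.69728391,  0.71668264,  0.01269378],
       [ 0.60607728,  0.59894258, -0.52339098],
       [-0.38270808, -0.3572587 , -0.85199809]]), 't': array([ 0.4169099 , -0.24860818,  1.40860645])}
```

View pics/top0.png

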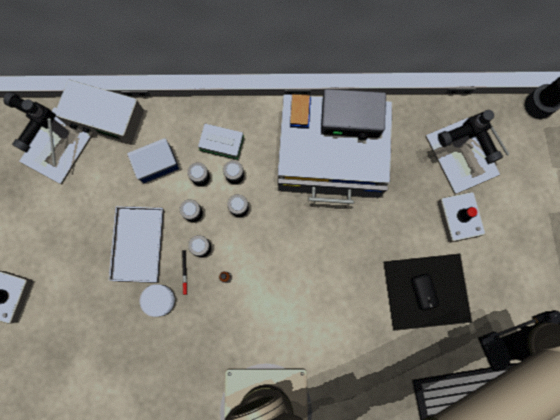

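View pics/scene0.png

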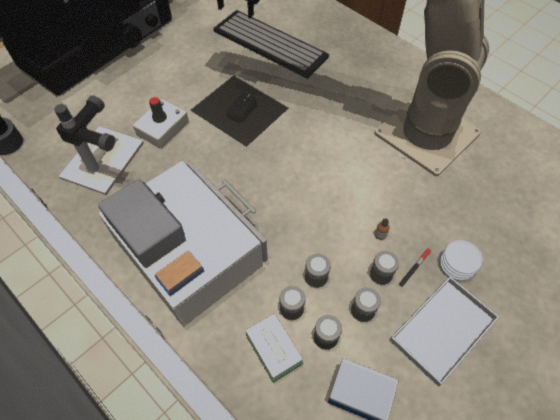

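Top view: five pots at about (198,173), (233,171), (191,210), (238,205), (200,246). The tray is at (137,245), the cabinet at (335,145) with its handle at (331,198), the bottle at (225,277) and the pen at (184,272). The scene view agrees.

```bash
cat > h.py <<'E'
from bench import *
import cv2,numpy as np
from scipy.spatial.transform import Rotation as Ro
def cloud(cam):
    p,d=camera(cam);q=camera_params(cam);K=q["K"]
    v,u=np.mgrid[:420,:560]
    c=np.stack([(u-K[0,2])/K[0,0]*d,(v-K[1,2])/K[1,1]*d,d],-1)
    X=(c-q["t"])@q["R"]; X[d==0]=np.nan
    return p,X
def pots(cam="top"):
    p,X=cloud(cam);out=[]
    for o in outline_of("pot_a",cam):
        if o["score"]<.3: continue
        P=X[o["pixels"]];P=P[np.isfinite(P[:,0])]
        zt=np.percentile(P[:,2],90);T=P[abs(P[:,2]-zt)<.008]
        (a,b),r=cv2.minEnclosingCircle(T[:,:2].astype(np.float32))
        out.append((round(o["score"],2),*np.round([a,b,zt,r],3),np.round(np.median(T[:,:2],0),3).tolist()))
    return out
def rel(target,yaw=None,tilt=None):
    "shift in tool axes to bring TCP to target, tool pointing down"
    s=read_state();R=Ro.from_quat(s["eef_rot"]);return np.round(R.inv().apply(np.array(target)-s["ee_pos"]),4)
E
python3 - <<'E'
from h import *
for o in pots():print(o)
p,X=cloud("top")
for n in("tray","cabinet","oil_bottle","dishes","tip_box","tissue_box","lens_pen","mouse","handle"):
    for o in outline_of(n,"top")[:1]:
        P=X[o["pixels"]];P=P[np.isfinite(P[:,0])]
        if n=="cabinet":P=P[abs(P[:,2]-.125)<.012]
        if n=="handle":print("drawer cloud",np.round(np.percentile(P,[2,50,98],axis=0),3).tolist())
        r=cv2.minAreaRect(P[:,:2].astype(np.float32))
        print(n,round(o["score"],2),np.round(r[0],3),np.round(r[1],3),round(r[2],1),np.round(np.percentile(P[:,2],[5,50,95]),3))
q=camera_params("top")
for n,z in(("handle",.084),("cabinet",0),("tray",0)):
    for o in tip_of(n,"top")[:1]:
        u,v=np.array(o["location"])*[560,420];ray=q["R"].T@np.linalg.inv(q["K"])@[u,v,1];c=-q["R"].T@q["t"]
        print(n,o["score"],np.round(c+ray*(z-c[2])/ray[2],3),round(u),round(v))
# handle bar points
m=(abs(X[:,:,2]-.084)<.012);P=X[m]
P=P[(P[:,0]>.4)&(P[:,0]<.58)&(P[:,1]<.0)&(P[:,1]>-.3)];print("bar",len(P),np.round(np.percentile(P,[2,50,98],axis=0),3).tolist(),np.polyfit(P[:,1],P[:,0],1), cv2.minAreaRect(P[:,:2].astype(np.float32)))
E
```

```text
(0.89, np.float64(0.58), np.float64(0.079), np.float64(0.076), np.float64(0.029), [0.579, 0.078])
(0.76, np.float64(0.675), np.float64(0.197), np.float64(0.076), np.float64(0.029), [0.674, 0.197])
(0.74, np.float64(0.679), np.float64(0.093), np.float64(0.076), np.float64(0.028), [0.679, 0.093])
(0.73, np.float64(0.779), np.float64(0.133), np.float64(0.054), np.float64(0.067), [0.778, 0.134])
(0.63, np.float64(0.46), np.float64(0.188), np.float64(0.076), np.float64(0.029), [0.46, 0.188])
(0.58, np.float64(0.566), np.float64(0.216), np.float64(0.076), np.float64(0.029), [0.565, 0.215])
(0.3, np.float64(0.718), np.float64(0.333), np.float64(0.074), np.float64(0.071), [0.716, 0.333])
tray 0.87 [0.471 0.382] [0.148 0.223] 87.9 [-0.001  0.005  0.024]
cabinet 0.56 [ 0.75  -0.201] [0.313 0.261] 85.6 [0.12  0.125 0.13 ]
dishes 0.98 [0.313 0.314] [0.103 0.089] 54.5 [0.013 0.051 0.056]
tip_box 0.82 [0.714 0.338] [0.088 0.135] 22.0 [0.02  0.069 0.075]
tissue_box 0.83 [0.79  0.136] [0.134 0.096] 75.9 [0.016 0.05  0.055]
lens_pen 0.62 [0.389 0.238] [0.123 0.013] 3.2 [0.003 0.01  0.015]
mouse 0.94 [ 0.329 -0.463] [0.103 0.064] 15.3 [0.018 0.028 0.034]
drawer cloud [[0.582, -0.335, 0.005], [0.623, -0.189, 0.084], [0.669, -0.051, 0.115]]
handle 0.63 [ 0.623 -0.193] [0.302 0.087] 85.7 [0.01  0.084 0.113]
handle 0.76 [ 0.577 -0.187  0.084] 331 203
cabinet 0.84 [ 0.758 -0.207  0.   ] 333 151
tray 0.9 [0.466 0.387 0.   ] 136 246
bar 21 [[0.576, -0.251, 0.084], [0.579, -0.235, 0.088], [0.58, -0.2, 0.092]] [0.03005202 0.58540988] ((0.5777609944343567, -0.2240775227546692), (0.003758082864806056, 0.056930091232061386), 0.8598350882530212)
```

Emit:
drive_tool --pt "0 0 -65.6 0.478 -0.252 -0.013 -1" --pt "0 0 -65.6 0.478 -0.252 -0.013 -1" --pt "0 0 -65.6 0.478 -0.252 -0.013 -1" --pt "0 0 -65.6 0.478 -0.252 -0.013 -1" --pt "0 0 -65.6 0.478 -0.252 -0.013 -1" --pt "0 0 -65.6 0.478 -0.252 -0.013 0.4" --pt "0 0 -65.6 0.478 -0.252 -0.013 0.4" --pt "0 0 -65.6 0.478 -0.252 -0.013 0.4" --pt "0 0 -65.6 0.478 -0.252 -0.013 0.4" --pt "0 0 -65.6 0.478 -0.252 -0.013 0.4" --pt "0 0 -65.6 0.478 -0.252 -0.013 0.4" --pt "0 0 -65.6 0.478 -0.252 -0.013 0.4" --squeeze 30

```text
time: 2.05
ee_pos: [0.58, -0.1798, 0.2496]
eef_rot: [0.73, 0.683, 0.002, -0.001]
ft_force: [-0.8, -0.3, -0.8]
width: 0.039
```

```bash
cat >> h.py <<'E'
def wcloud():
    s=read_state();p,d=camera("wrist");q=camera_params("wrist");K=q["K"]
    v,u=np.mgrid[:420,:560];a=(u-K[0,2])/K[0,0];b=(v-K[1,2])/K[1,1];th=np.hypot(a,b)
    k=np.tan(np.clip(th,0,1.45))/np.maximum(th,1e-9)
    c=np.stack([a*k*d,b*k*d,d],-1)@q["mount"][:3,:3].T+q["mount"][:3,3]
    X=Ro.from_quat(s["eef_rot"]).apply(c.reshape(-1,3)).reshape(c.shape)+s["ee_pos"];X[(d==0)|(th>1.4)]=np.nan
    return p,X
def plan(target,psi,turn=None):
    "row for drive_tool: tool down, tool x at heading psi (deg)"
    s=read_state();R=Ro.from_quat(s["eef_rot"]);G=Ro.from_euler("z",psi,degrees=True)*Ro.from_quat([1,0,0,0])
    rv=np.degrees((R.inv()*G).as_rotvec());sh=R.inv().apply(np.array(target)-s["ee_pos"])
    print("turn",np.round(rv,1).tolist(),"shift",np.round(sh,4).tolist(),"rows",round(max(np.linalg.norm(rv)/8.59,np.linalg.norm(sh)/.05),1))
E
python3 - <<'E'
from h import *
p,X=wcloud();cv2.imwrite("pics/w1.png",p[:,:,::-1])
P=X.reshape(-1,3);P=P[np.isfinite(P[:,0])]
B=P[(abs(P[:,2]-.086)<.012)&(abs(P[:,0]-.577)<.03)&(abs(P[:,1]+.187)<.1)]
print(len(B),np.round(np.percentile(B,[2,50,98],axis=0),3).tolist(),cv2.minAreaRect(B[:,:2].astype(np.float32)))
F=P[(abs(P[:,2]-.11)<.006)&(P[:,0]>.58)&(P[:,0]<.66)&(abs(P[:,1]+.187)<.14)]
print(len(F),np.round(np.percentile(F,[2,50,98],axis=0),3).tolist(),cv2.minAreaRect(F[:,:2].astype(np.float32)))
E
```

```text
1548 [[0.577, -0.246, 0.084], [0.586, -0.182, 0.088], [0.605, -0.125, 0.09]] ((0.5950618386268616, -0.18769128620624542), (0.1292451024055481, 0.03078782930970192), 86.19257354736328)
2627 [[0.618, -0.229, 0.106], [0.63, -0.132, 0.109], [0.64, -0.05, 0.111]] ((0.6257795691490173, -0.187111958861351), (0.2811441123485565, 0.012909780256450176), 85.492919921875)
```

View pics/w1.png

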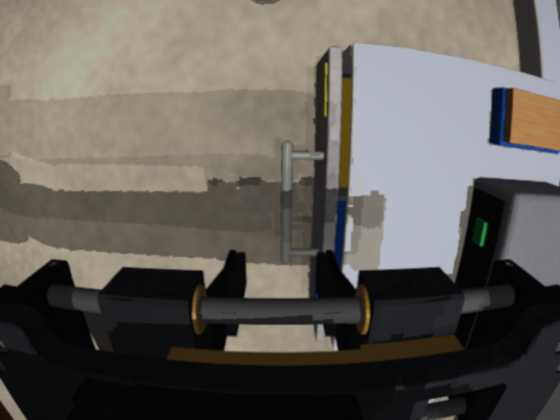

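```bash
python3 -c "
from h import *
print(read_state()['width']);plan([.5845,-.186,.079],85.8)"
```

```text
0.03489420899014885
turn [0.0, -0.1, 0.2] shift [-0.0027, 0.0062, 0.1704] rows 3.4
```

Emit:
drive_tool --pt "0 0 0 -0.003 0.006 0.05 0.4" --pt "0 0 0 -0.003 0.006 0.07 0.4" --pt "0 0 0 -0.003 0.006 0.08 0.4" --pt "0 0 0 -0.003 0.006 0.1 0.4" --pt "0 0 0 -0.003 0.006 0.13 0.4" --pt "0 0 0 -0.003 0.006 0.15 0.4" --pt "0 0 0 -0.003 0.006 0.17 0.4" --pt "0 0 0 -0.003 0.006 0.17 0.4" --pt "0 0 0 -0.003 0.006 0.17 1" --pt "0 0 0 -0.003 0.006 0.17 1" --pt "0 0 0 -0.003 0.006 0.17 1" --pt "0 0 0 -0.003 0.006 0.17 1" --squeeze 25

```text
time: 3.3
ee_pos: [0.5838, -0.1905, 0.0813]
eef_rot: [0.734, 0.68, 0.001, 0.001]
ft_force: [1.4, -0.6, 6.7]
width: 0.0102
```

Emit:
drive_tool --pt "0 0 0 0 -0.01 0 1" --pt "0 0 0 0 -0.025 0 1" --pt "0 0 0 0 -0.045 0 1" --pt "0 0 0 0 -0.065 0 1" --pt "0 0 0 0 -0.085 0 1" --pt "0 0 0 0 -0.105 0 1" --pt "0 0 0 0 -0.125 0 1" --pt "0 0 0 0 -0.145 0 1" --pt "0 0 0 0 -0.16 0 1" --pt "0 0 0 0 -0.17 0 1" --pt "0 0 0 0 -0.176 0 1" --pt "0 0 0 0 -0.177 0 1"

```text
time: 4.5
ee_pos: [0.4156, -0.1777, 0.082]
eef_rot: [0.733, 0.68, 0.007, 0.009]
ft_force: [50.4, -9.6, -41.7]
width: 0.0131
```

Emit:
drive_tool --pt "0 0 0 0 -0.001 0 1" --pt "0 0 0 0 -0.001 0 1" --pt "0 0 0 0 0 0 0.4" --pt "0 0 0 0 0 0 0.4" --pt "0 0 0 0 0 0 0.4"

```text
time: 5.0
ee_pos: [0.4101, -0.1773, 0.0815]
eef_rot: [0.733, 0.68, 0.002, 0.004]
ft_force: [10.1, -1.7, 0.3]
width: 0.0246
```

Emit:
drive_tool --pt "0 0 0 0 0.003 0 0.4" --pt "0 0 0 0 0.003 -0.02 0.4" --pt "0 0 0 0 0.003 -0.06 0.4" --pt "0 0 0 0 0.003 -0.11 0.4" --pt "0 0 0 0 0.003 -0.16 0.4" --pt "0 0 0 0 0.003 -0.16 -0.8" --pt "0 0 0 0 0.003 -0.16 -0.8"

```text
time: 5.7
ee_pos: [0.4093, -0.1769, 0.2404]
eef_rot: [0.734, 0.68, -0.0, 0.001]
ft_force: [-0.5, -0.4, 0.5]
width: 0.0353
```

```bash
python3 - <<'E'
from h import *
for o in pots():print(o)
p,X=cloud("top");cv2.imwrite("pics/top1.png",p[:,:,::-1])
q=camera_params("top")
for n,z in(("handle",.084),("bay_dry",.012),("bay_imm",.012),("oil_bottle",0)):
    for o in tip_of(n,"top")[:1]:
        u,v=np.array(o["location"])*[560,420];ray=q["R"].T@np.linalg.inv(q["K"])@[u,v,1];c=-q["R"].T@q["t"]
        print(n,o["score"],np.round(c+ray*(z-c[2])/ray[2],3),round(u),round(v))
plan([.58,.079,.24],175.8)
E
```

```text
(0.95, np.float64(0.579), np.float64(0.078), np.float64(0.076), np.float64(0.029), [0.58, 0.078])
(0.69, np.float64(0.674), np.float64(0.195), np.float64(0.076), np.float64(0.028), [0.673, 0.195])
(0.69, np.float64(0.565), np.float64(0.216), np.float64(0.076), np.float64(0.029), [0.565, 0.215])
(0.6, np.float64(0.681), np.float64(0.093), np.float64(0.077), np.float64(0.029), [0.679, 0.093])
handle 0.64 [ 0.407 -0.184  0.084] 331 263
bay_dry 0.67 [ 0.564 -0.112  0.012] 303 213
bay_imm 0.87 [ 0.548 -0.246  0.012] 348 218
oil_bottle 0.58 [0.369 0.113 0.   ] 227 279
turn [-0.0, -0.1, -90.2] shift [0.2679, 0.1513, -0.0013] rows 10.5
```

Emit:
drive_tool --pt "0 0 -90 0.268 0.151 0 -0.8" --pt "0 0 -90 0.268 0.151 0 -0.8" --pt "0 0 -90 0.268 0.151 0 -0.8" --pt "0 0 -90 0.268 0.151 0 -0.8" --pt "0 0 -90 0.268 0.151 0 -0.8" --pt "0 0 -90 0.268 0.151 0 -0.8" --pt "0 0 -90 0.268 0.151 0 -0.8" --pt "0 0 -90 0.268 0.151 0 -0.8" --pt "0 0 -90 0.268 0.151 0 -0.8" --pt "0 0 -90 0.268 0.151 0 -0.8" --pt "0 0 -90 0.268 0.151 0 -0.8" --pt "0 0 -90 0.268 0.151 0 -0.8"

```text
time: 7.25
ee_pos: [0.58, 0.0788, 0.2389]
eef_rot: [0.038, 0.999, 0.0, -0.001]
ft_force: [-0.6, -0.1, 0.3]
width: 0.0781
```

```bash
cat >> h.py <<'E'
def wpots():
    p,X=wcloud();out=[]
    for o in outline_of("pot_a","wrist"):
        if o["score"]<.25: continue
        P=X[o["pixels"]];P=P[np.isfinite(P[:,0])]
        T=P[abs(P[:,2]-.073)<.008]
        if len(T)<50: continue
        (a,b),r=cv2.minEnclosingCircle(T[:,:2].astype(np.float32))
        out.append((round(o["score"],2),*np.round([a,b,r],3)))
    return p,out
E
python3 - <<'E'
from h import *
p,o=wpots();cv2.imwrite("pics/w2.png",p[:,:,::-1])
for x in o:print(x)
s=read_state();print(s["ee_pos"],s["joint_positions"],s["ft_force"])
plan([.58,.079,.053],175.8)
E
```

```text
(0.91, np.float64(0.579), np.float64(0.08), np.float64(0.03))
(0.85, np.float64(0.564), np.float64(0.218), np.float64(0.029))
(0.82, np.float64(0.461), np.float64(0.189), np.float64(0.03))
(0.73, np.float64(0.673), np.float64(0.198), np.float64(0.029))
(0.72, np.float64(0.679), np.float64(0.094), np.float64(0.029))
[0.57999104 0.07881877 0.23914996] [ 0.49754984  0.37244855 -0.89767684  1.5297142   0.293569    1.38178484
  1.07000603] [-0.17432103  0.33360531 -0.67088905]
turn [0.0, -0.0, -0.3] shift [-0.0001, 0.0002, 0.1861] rows 3.7
```

View pics/w2.png

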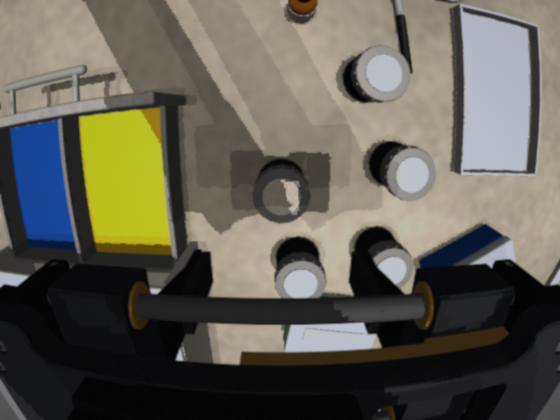

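The wrist view shows all five pots, the open drawer with blue (20-70,120-250) and yellow (85-165,115-250) bays, and the tray on the right. Pot positions agree with the top view to 2 mm.

Emit:
drive_tool --pt "0 0 0 0 0 0.04 -0.8" --pt "0 0 0 0 0 0.08 -0.8" --pt "0 0 0 0 0 0.12 -0.8" --pt "0 0 0 0 0 0.15 -0.8" --pt "0 0 0 0 0 0.175 -0.8" --pt "0 0 0 0 0 0.186 -0.8" --pt "0 0 0 0 0 0.186 -0.8" --pt "0 0 0 0 0 0.186 1" --pt "0 0 0 0 0 0.186 1" --pt "0 0 0 0 0 0.186 1" --pt "0 0 0 0 0 0.186 1" --squeeze 35

```text
time: 8.45
ee_pos: [0.5807, 0.079, 0.0546]
eef_rot: [0.038, 0.999, 0.0, 0.001]
ft_force: [-0.5, 0.2, 4.9]
width: 0.0575
```

Emit:
drive_tool --pt "0 0 0 0 0 0 1" --pt "0 0 0 0 0 -0.02 1" --pt "0 0 0 0 0 -0.05 1" --pt "0 0 0 0 0 -0.09 1" --pt "0 0 0 0 0 -0.13 1" --pt "0 0 0 0 0 -0.15 1" --pt "0 0 0 0 0 -0.15 1" --pt "0 0 0 0 0 -0.15 1" --pt "0 0 0 0 0 -0.15 1"

```text
time: 9.35
ee_pos: [0.5792, 0.0785, 0.2017]
eef_rot: [0.038, 0.999, -0.0, -0.001]
ft_force: [0.5, -0.4, -2.9]
width: 0.0576
```

```bash
cat > st.py <<'E'
from h import *
f=[]
for i in range(4):
    f.append(read_state()["ft_force"]); camera("top") if i<3 else 0
s=read_state();print("F",np.round(np.mean(f,0),2),np.round(f,1)[:,2],"w",round(s["width"],4),np.round(s["ee_pos"],4),round(s["time"],2))
def bays():
    x=np.array([np.cos(np.radians(-4.2)),np.sin(np.radians(-4.2))]);y=np.array([-x[1],x[0]])
    return x,y
E
python3 - <<'E'
from st import *
print([x for x in wpots()[1]])
_,X=wcloud()
# yellow/blue floor
p,X=wcloud();P=X
hsv=cv2.cvtColor(p,cv2.COLOR_RGB2HSV)
for n,lo,hi in(("yel",22,35),("blu",105,125)):
    m=(hsv[...,0]>=lo)&(hsv[...,0]<=hi)&(hsv[...,1]>150)&(abs(X[...,2]-.012)<.012)
    Q=X[m]
    if len(Q)>9: print(n,len(Q),cv2.minAreaRect(Q[:,:2].astype(np.float32)),np.median(Q[:,2]))
E
```

```text
F [ 0.33  0.25 -2.87] [-2.9 -3.1 -2.9 -2.6] w 0.0579 [0.5795 0.0787 0.2022] 9.5
[(0.93, np.float64(0.46), np.float64(0.19), np.float64(0.03)), (0.7, np.float64(0.466), np.float64(-0.124), np.float64(0.101)), (0.6, np.float64(0.565), np.float64(0.218), np.float64(0.03)), (0.59, np.float64(0.663), np.float64(0.194), np.float64(0.026))]
yel 12323 ((0.5633519887924194, -0.12454044073820114), (0.11945872753858566, 0.19026601314544678), 85.13766479492188) 0.012573463310466992
blu 6240 ((0.5765723586082458, 0.025396078824996948), (0.6999852657318115, 0.18831764161586761), 85.2104263305664) 0.0125178884546579
```

```bash
python3 -c "
from h import *
plan([.59,-.1155,.067],175.8)"
```

```text
turn [0.0, -0.0, -0.2] shift [-0.0248, -0.1932, 0.1362] rows 4.8
```

Emit:
drive_tool --pt "0 0 0 -0.006 -0.04 0 1" --pt "0 0 0 -0.012 -0.08 0 1" --pt "0 0 0 -0.018 -0.12 0 1" --pt "0 0 0 -0.022 -0.16 0 1" --pt "0 0 0 -0.025 -0.185 0 1" --pt "0 0 0 -0.025 -0.193 0.01 1" --pt "0 0 0 -0.025 -0.193 0.04 1" --pt "0 0 0 -0.025 -0.193 0.07 1" --pt "0 0 0 -0.025 -0.193 0.1 1" --pt "0 0 0 -0.025 -0.193 0.12 1" --pt "0 0 0 -0.025 -0.193 0.13 1" --pt "0 0 0 -0.025 -0.193 0.134 1"

```text
time: 10.9
ee_pos: [0.59, -0.1147, 0.0687]
eef_rot: [0.038, 0.999, 0.0, -0.001]
ft_force: [-0.4, 0.9, -2.3]
width: 0.057
```

Emit:
drive_tool --pt "0 0 0 0 0 0.001 1" --pt "0 0 0 0 0 0.001 1"

```text
time: 11.1
ee_pos: [0.591, -0.1153, 0.0695]
eef_rot: [0.038, 0.999, -0.0, 0.001]
ft_force: [0.3, 0.5, -2.9]
width: 0.0575
```

Emit:
drive_tool --pt "0 0 0 0 0 0.002 1" --pt "0 0 0 0 0 0.003 1" --pt "0 0 0 0 0 0.003 1" --pt "0 0 0 0 0 0.003 0.0" --pt "0 0 0 0 0 0.003 -0.75" --pt "0 0 0 0 0 0.003 -0.75" --pt "0 0 0 0 0 0.003 -0.75" --pt "0 0 0 0 0 -0.03 -0.75" --pt "0 0 0 0 0 -0.08 -0.75" --pt "0 0 0 0 0 -0.13 -0.75" --pt "0 0 0 0 0 -0.17 -0.75" --pt "0 0 0 0 0 -0.17 -0.75"

```text
time: 12.3
ee_pos: [0.5928, -0.1151, 0.2446]
eef_rot: [0.038, 0.999, -0.001, 0.004]
ft_force: [0.6, 0.3, 0.2]
width: 0.076
```

```bash
python3 - <<'E'
from st import *
p,o=wpots();cv2.imwrite("pics/w3.png",p[:,:,::-1]);print(o)
for x in pots(): print(x)
plan([.679,.094,.237],175.8)
E
```

```text
F [ 0.18 -0.23 -0.67] [ 0.2 -0.7 -1.7 -0.5] w 0.0762 [ 0.59   -0.1155  0.2377] 12.45
[(0.87, np.float64(0.674), np.float64(0.198), np.float64(0.03)), (0.74, np.float64(0.59), np.float64(-0.115), np.float64(0.03)), (0.72, np.float64(0.68), np.float64(0.093), np.float64(0.029)), (0.71, np.float64(0.565), np.float64(0.217), np.float64(0.03)), (0.57, np.float64(0.46), np.float64(0.189), np.float64(0.03))]
(0.77, np.float64(0.461), np.float64(0.188), np.float64(0.076), np.float64(0.029), [0.461, 0.189])
(0.66, np.float64(0.585), np.float64(-0.098), np.float64(0.087), np.float64(0.021), [0.587, -0.097])
(0.59, np.float64(0.674), np.float64(0.197), np.float64(0.076), np.float64(0.029), [0.674, 0.195])
(0.59, np.float64(0.716), np.float64(0.331), np.float64(0.074), np.float64(0.07), [0.716, 0.331])
(0.55, np.float64(0.68), np.float64(0.093), np.float64(0.076), np.float64(0.029), [0.679, 0.093])
turn [0.0, -0.1, -0.2] shift [-0.0731, 0.2156, 0.0001] rows 4.6
```

View pics/w3.png

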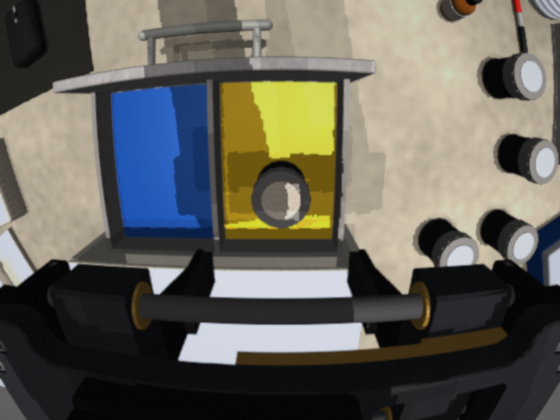

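The first pot stands upright in the yellow bay at (281,195), and the other four are unmoved. Next is C.

Emit:
drive_tool --pt "0 0 0 -0.073 0.2155 0 -0.75" --pt "0 0 0 -0.073 0.2155 0 -0.75" --pt "0 0 0 -0.073 0.2155 0 -0.75" --pt "0 0 0 -0.073 0.2155 0 -0.75" --pt "0 0 0 -0.073 0.2155 0 -0.75" --pt "0 0 0 -0.073 0.2155 0 -0.75" --pt "0 0 0 -0.073 0.2155 0.03 -0.75" --pt "0 0 0 -0.073 0.2155 0.07 -0.75" --pt "0 0 0 -0.073 0.2155 0.11 -0.75" --pt "0 0 0 -0.073 0.2155 0.15 -0.75" --pt "0 0 0 -0.073 0.2155 0.175 -0.75" --pt "0 0 0 -0.073 0.2155 0.184 -0.75"

```text
time: 13.85
ee_pos: [0.6775, 0.0922, 0.0506]
eef_rot: [0.038, 0.999, -0.001, -0.003]
ft_force: [-0.4, 1.1, -0.1]
width: 0.0761
```

Emit:
drive_tool --pt "0 0 0 0 0 0 -0.75" --pt "0 0 0 0 0 0 1" --pt "0 0 0 0 0 0 1" --pt "0 0 0 0 0 0 1" --pt "0 0 0 0 0 0 1" --pt "0 0 0 0 0 -0.02 1" --pt "0 0 0 0 0 -0.06 1" --pt "0 0 0 0 0 -0.11 1" --pt "0 0 0 0 0 -0.15 1" --pt "0 0 0 0 0 -0.15 1" --pt "0 0 0 0 0 -0.15 1" --pt "0 0 0 0 0 -0.15 1"

```text
time: 15.05
ee_pos: [0.6785, 0.0934, 0.202]
eef_rot: [0.038, 0.999, -0.001, -0.002]
ft_force: [0.2, -0.3, -6.1]
width: 0.057
```

```bash
python3 - <<'E'
from st import *
plan([.52,-.1105,.067],175.8)
plan([.58,-.2557,.067],175.8)
plan([.51,.385,.06],175.8)
E
```

```text
F [ 0.22  0.   -6.06] [-6.1 -6.3 -6.3 -5.6] w 0.0575 [0.6788 0.0935 0.2025] 15.2
turn [-0.0, -0.2, -0.2] shift [0.1425, -0.2154, 0.1361] rows 5.8
turn [-0.0, -0.2, -0.2] shift [0.0716, -0.3556, 0.136] rows 7.7
turn [-0.0, -0.2, -0.2] shift [0.19, 0.2779, 0.1428] rows 7.3
```

Emit:
drive_tool --pt "0 0 0 0.02 -0.03 -0.01 1" --pt "0 0 0 0.05 -0.065 -0.01 1" --pt "0 0 0 0.07 -0.11 -0.01 1" --pt "0 0 0 0.076 -0.16 -0.01 1" --pt "0 0 0 0.076 -0.21 -0.01 1" --pt "0 0 0 0.076 -0.26 -0.01 1" --pt "0 0 0 0.076 -0.31 -0.01 1" --pt "0 0 0 0.076 -0.345 -0.01 1" --pt "0 0 0 0.076 -0.356 0 1" --pt "0 0 0 0.076 -0.356 0.03 1" --pt "0 0 0 0.076 -0.356 0.07 1" --pt "0 0 0 0.076 -0.356 0.1 1"

```text
time: 16.4
ee_pos: [0.5756, -0.2544, 0.1014]
eef_rot: [0.038, 0.999, 0.001, -0.001]
ft_force: [0.4, -0.5, -6.1]
width: 0.057
```

Emit:
drive_tool --pt "0 0 0 0 0 0.02 1" --pt "0 0 0 0 0 0.03 1" --pt "0 0 0 0 0 0.035 1" --pt "0 0 0 0 0 0.037 1" --pt "0 0 0 0 0 0.038 1" --pt "0 0 0 0 0 0.038 1"

```text
time: 17.0
ee_pos: [0.5777, -0.2548, 0.068]
eef_rot: [0.038, 0.999, -0.0, 0.001]
ft_force: [-1.2, 3.4, 1.1]
width: 0.0572
```

Emit:
drive_tool --pt "0 0 0 0 0 0 0.0" --pt "0 0 0 0 0 0 -0.75" --pt "0 0 0 0 0 0 -0.75" --pt "0 0 0 0 0 0 -0.75" --pt "0 0 0 0 0 -0.03 -0.75" --pt "0 0 0 0 0 -0.08 -0.75" --pt "0 0 0 0 0 -0.13 -0.75" --pt "0 0 0 0 0 -0.17 -0.75" --pt "0 0 0 0 0 -0.17 -0.75"

```text
time: 17.9
ee_pos: [0.5791, -0.256, 0.2431]
eef_rot: [0.038, 0.999, -0.002, 0.004]
ft_force: [0.1, 0.3, 0.1]
width: 0.0762
```

```bash
python3 - <<'E'
from st import *
p,o=wpots();cv2.imwrite("pics/w4.png",p[:,:,::-1]);print(o)
for x in pots(): print(x)
plan([.674,.197,.237],175.8)
plan([.461,.189,.237],175.8)
plan([.565,.217,.237],175.8)
E
```

```text
F [-0.28 -0.17 -0.52] [ 0.1 -1.3 -0.  -0.8] w 0.0763 [ 0.5764 -0.2557  0.2359] 18.05
[(0.94, np.float64(0.589), np.float64(-0.116), np.float64(0.029)), (0.93, np.float64(0.578), np.float64(-0.254), np.float64(0.03))]
(0.93, np.float64(0.675), np.float64(0.196), np.float64(0.076), np.float64(0.029), [0.674, 0.196])
(0.83, np.float64(0.461), np.float64(0.187), np.float64(0.076), np.float64(0.029), [0.46, 0.187])
(0.76, np.float64(0.591), np.float64(-0.116), np.float64(0.088), np.float64(0.029), [0.59, -0.115])
(0.75, np.float64(0.565), np.float64(0.216), np.float64(0.076), np.float64(0.029), [0.564, 0.215])
(0.69, np.float64(0.576), np.float64(-0.253), np.float64(0.088), np.float64(0.027), [0.572, -0.255])
turn [0.0, -0.1, -0.2] shift [-0.0632, 0.4584, -0.0016] rows 9.3
turn [0.0, -0.1, -0.2] shift [0.1486, 0.4342, -0.0012] rows 9.2
turn [0.0, -0.1, -0.2] shift [0.047, 0.4701, -0.0014] rows 9.4
```

View pics/w4.png

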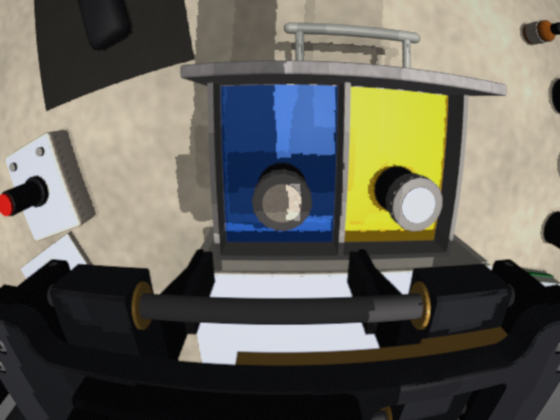

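Pot A stands in the yellow bay at (413,203) and pot C in the blue bay at (282,197). Going to B.

Emit:
drive_tool --pt "0 0 0 -0.063 0.458 0 -0.75" --pt "0 0 0 -0.063 0.458 0 -0.75" --pt "0 0 0 -0.063 0.458 0 -0.75" --pt "0 0 0 -0.063 0.458 0 -0.75" --pt "0 0 0 -0.063 0.458 0 -0.75" --pt "0 0 0 -0.063 0.458 0 -0.75" --pt "0 0 0 -0.063 0.458 0 -0.75" --pt "0 0 0 -0.063 0.458 0 -0.75" --pt "0 0 0 -0.063 0.458 0 -0.75" --pt "0 0 0 -0.063 0.458 0 -0.75" --pt "0 0 0 -0.063 0.458 0 -0.75" --pt "0 0 0 -0.063 0.458 0 -0.75"

```text
time: 19.45
ee_pos: [0.6745, 0.1953, 0.2358]
eef_rot: [0.038, 0.999, -0.001, -0.0]
ft_force: [0.1, -0.8, -0.1]
width: 0.0765
```

```bash
python3 - <<'E'
from st import *
print(wpots()[1])
plan([.674,.197,.053],175.8)
E
```

```text
F [-0.17  0.05 -0.32] [-0.1 -0.7 -0.  -0.4] w 0.0761 [0.6748 0.1941 0.2365] 19.6
[(0.9, np.float64(0.591), np.float64(-0.112), np.float64(0.03)), (0.81, np.float64(0.565), np.float64(0.218), np.float64(0.029)), (0.78, np.float64(0.475), np.float64(0.188), np.float64(0.025)), (0.66, np.float64(0.675), np.float64(0.198), np.float64(0.03))]
turn [-0.0, 0.0, -0.3] shift [0.001, 0.0023, 0.1837] rows 3.7
```

Emit:
drive_tool --pt "0 0 0 0 0.002 0.04 -0.75" --pt "0 0 0 0 0.002 0.08 -0.75" --pt "0 0 0 0 0.002 0.12 -0.75" --pt "0 0 0 0 0.002 0.16 -0.75" --pt "0 0 0 0 0.002 0.18 -0.75" --pt "0 0 0 0 0.002 0.184 -0.75" --pt "0 0 0 0 0.002 0.184 -0.75" --pt "0 0 0 0 0.002 0.184 1" --pt "0 0 0 0 0.002 0.184 1" --pt "0 0 0 0 0.002 0.184 1" --pt "0 0 0 0 0.002 0.184 1"

```text
time: 20.8
ee_pos: [0.6752, 0.1977, 0.054]
eef_rot: [0.038, 0.999, -0.001, 0.001]
ft_force: [-1.4, -3.1, 6.1]
width: 0.0573
```

Emit:
drive_tool --pt "0 0 0 0 0 -0.02 1" --pt "0 0 0 0 0 -0.06 1" --pt "0 0 0 0 0 -0.11 1" --pt "0 0 0 0 0 -0.15 1" --pt "0 0 0 0 0 -0.15 1" --pt "0 0 0 0 0 -0.15 1" --pt "0 0 0 0 0 -0.15 1"

```text
time: 21.5
ee_pos: [0.6737, 0.1981, 0.201]
eef_rot: [0.038, 0.999, -0.001, -0.001]
ft_force: [0.2, 0.7, -5.3]
width: 0.0574
```

```bash
python3 - <<'E'
from st import *
plan([.514,-.110,.067],175.8)
plan([.506,-.2507,.067],175.8)
plan([.515,.38,.06],175.8)
E
```

```text
F [-0.06 -0.11 -5.47] [-5.3 -5.  -5.9 -5.8] w 0.0575 [0.6739 0.1982 0.2008] 21.65
turn [-0.1, -0.1, -0.1] shift [0.1357, -0.3193, 0.1345] rows 7.4
turn [-0.1, -0.1, -0.1] shift [0.133, -0.4602, 0.1346] rows 10.0
turn [-0.1, -0.1, -0.1] shift [0.1718, 0.1694, 0.1411] rows 5.6
```

Emit:
drive_tool --pt "0 0 0 0.133 -0.46 0 1" --pt "0 0 0 0.133 -0.46 0 1" --pt "0 0 0 0.133 -0.46 0 1" --pt "0 0 0 0.133 -0.46 0 1" --pt "0 0 0 0.133 -0.46 0 1" --pt "0 0 0 0.133 -0.46 0 1" --pt "0 0 0 0.133 -0.46 0 1" --pt "0 0 0 0.133 -0.46 0 1" --pt "0 0 0 0.133 -0.46 0 1" --pt "0 0 0 0.133 -0.46 0 1" --pt "0 0 0 0.133 -0.46 0 1" --pt "0 0 0 0.133 -0.46 0 1"

```text
time: 22.85
ee_pos: [0.5063, -0.2502, 0.2019]
eef_rot: [0.039, 0.999, 0.0, -0.0]
ft_force: [1.3, 1.3, -5.8]
width: 0.0575
```

Emit:
drive_tool --pt "0 0 0 0 0 0.04 1" --pt "0 0 0 0 0 0.08 1" --pt "0 0 0 0 0 0.11 1" --pt "0 0 0 0 0 0.125 1" --pt "0 0 0 0 0 0.132 1" --pt "0 0 0 0 0 0.135 1" --pt "0 0 0 0 0 0.136 1" --pt "0 0 0 0 0 0.136 1"

```text
time: 23.65
ee_pos: [0.5077, -0.2502, 0.0677]
eef_rot: [0.038, 0.999, -0.0, 0.001]
ft_force: [-0.3, -0.3, -4.4]
width: 0.057
```

Emit:
drive_tool --pt "0 0 0 0 0 0.001 1" --pt "0 0 0 0 0 0.001 0.0" --pt "0 0 0 0 0 0.001 -0.75" --pt "0 0 0 0 0 0.001 -0.75" --pt "0 0 0 0 0 0.001 -0.75" --pt "0 0 0 0 0 -0.03 -0.75" --pt "0 0 0 0 0 -0.08 -0.75" --pt "0 0 0 0 0 -0.13 -0.75" --pt "0 0 0 0 0 -0.17 -0.75" --pt "0 0 0 0 0 -0.17 -0.75"

```text
time: 24.65
ee_pos: [0.5096, -0.2504, 0.2428]
eef_rot: [0.038, 0.999, -0.002, 0.004]
ft_force: [0.9, 0.4, -0.1]
width: 0.0761
```

```bash
python3 - <<'E'
from st import *
print(wpots()[1])
for x in pots(): print(x)
plan([.565,.217,.237],175.8)
E
```

```text
F [ 0.14  0.07 -0.58] [-0.1 -0.4 -1.2 -0.7] w 0.0758 [ 0.5066 -0.25    0.236 ] 24.8
[(0.86, np.float64(0.585), np.float64(-0.117), np.float64(0.029)), (0.71, np.float64(0.501), np.float64(-0.249), np.float64(0.028)), (0.63, np.float64(0.578), np.float64(-0.254), np.float64(0.03))]
(0.82, np.float64(0.495), np.float64(-0.245), np.float64(0.088), np.float64(0.023), [0.494, -0.247])
(0.74, np.float64(0.589), np.float64(-0.116), np.float64(0.089), np.float64(0.028), [0.589, -0.117])
(0.6, np.float64(0.565), np.float64(0.216), np.float64(0.076), np.float64(0.029), [0.564, 0.216])
(0.45, np.float64(0.578), np.float64(-0.256), np.float64(0.089), np.float64(0.027), [0.567, -0.254])
turn [0.1, -0.1, -0.2] shift [-0.023, 0.4699, -0.0013] rows 9.4
```

Emit:
drive_tool --pt "0 0 0 -0.023 0.47 0 -0.75" --pt "0 0 0 -0.023 0.47 0 -0.75" --pt "0 0 0 -0.023 0.47 0 -0.75" --pt "0 0 0 -0.023 0.47 0 -0.75" --pt "0 0 0 -0.023 0.47 0 -0.75" --pt "0 0 0 -0.023 0.47 0 -0.75" --pt "0 0 0 -0.023 0.47 0 -0.75" --pt "0 0 0 -0.023 0.47 0 -0.75" --pt "0 0 0 -0.023 0.47 0 -0.75" --pt "0 0 0 -0.023 0.47 0 -0.75" --pt "0 0 0 -0.023 0.47 0 -0.75" --pt "0 0 0 -0.023 0.47 0 -0.75"

```text
time: 26.2
ee_pos: [0.5653, 0.2167, 0.2357]
eef_rot: [0.038, 0.999, -0.0, -0.001]
ft_force: [-0.5, -1.3, -0.2]
width: 0.0759
```

```bash
python3 - <<'E'
from st import *
print(wpots()[1])
plan([.565,.217,.053],175.8)
E
```

```text
F [-0.23 -0.38 -0.28] [-0.2 -0.4 -0.2 -0.3] w 0.0759 [0.566  0.215  0.2362] 26.35
[(0.9, np.float64(0.46), np.float64(0.19), np.float64(0.03)), (0.82, np.float64(0.589), np.float64(-0.112), np.float64(0.03)), (0.57, np.float64(0.565), np.float64(0.218), np.float64(0.03))]
turn [-0.0, 0.0, -0.3] shift [0.0011, 0.0017, 0.1835] rows 3.7
```

Emit:
drive_tool --pt "0 0 0 0.001 0.002 0.04 -0.75" --pt "0 0 0 0.001 0.002 0.08 -0.75" --pt "0 0 0 0.001 0.002 0.12 -0.75" --pt "0 0 0 0.001 0.002 0.16 -0.75" --pt "0 0 0 0.001 0.002 0.18 -0.75" --pt "0 0 0 0.001 0.002 0.184 -0.75" --pt "0 0 0 0.001 0.002 0.184 -0.75" --pt "0 0 0 0.001 0.002 0.184 1" --pt "0 0 0 0.001 0.002 0.184 1" --pt "0 0 0 0.001 0.002 0.184 1" --pt "0 0 0 0.001 0.002 0.184 1"

```text
time: 27.55
ee_pos: [0.5653, 0.219, 0.0535]
eef_rot: [0.038, 0.999, -0.0, 0.001]
ft_force: [-0.0, -0.8, 6.4]
width: 0.0571
```

Emit:
drive_tool --pt "0 0 0 0 0 -0.02 1" --pt "0 0 0 0 0 -0.06 1" --pt "0 0 0 0 0 -0.11 1" --pt "0 0 0 0 0 -0.15 1" --pt "0 0 0 0 0 -0.15 1" --pt "0 0 0 0 0 -0.15 1" --pt "0 0 0 0 0 -0.15 1"

```text
time: 28.25
ee_pos: [0.5642, 0.2185, 0.2012]
eef_rot: [0.038, 0.999, -0.001, -0.001]
ft_force: [-0.4, -0.3, -0.5]
width: 0.057
```

```bash
python3 - <<'E'
from st import *
plan([.516,-.110,.067],175.8)
plan([.52,.382,.06],175.8)
E
```

```text
F [-0.06 -0.42 -0.95] [-0.5 -1.3 -1.  -1.1] w 0.0573 [0.5642 0.2187 0.2012] 28.4
turn [-0.0, -0.1, -0.1] shift [0.0229, -0.3313, 0.1345] rows 7.2
turn [-0.0, -0.1, -0.1] shift [0.0562, 0.1596, 0.1412] rows 4.4
```

Emit:
drive_tool --pt "0 0 0 0.056 0.16 0 1" --pt "0 0 0 0.056 0.16 0 1" --pt "0 0 0 0.056 0.16 0 1" --pt "0 0 0 0.056 0.16 0 1" --pt "0 0 0 0.056 0.16 0 1" --pt "0 0 0 0.056 0.16 0.04 1" --pt "0 0 0 0.056 0.16 0.08 1" --pt "0 0 0 0.056 0.16 0.11 1" --pt "0 0 0 0.056 0.16 0.13 1" --pt "0 0 0 0.056 0.16 0.14 1" --pt "0 0 0 0.056 0.16 0.143 1" --pt "0 0 0 0.056 0.16 0.143 1"

```text
time: 29.6
ee_pos: [0.5214, 0.3826, 0.0599]
eef_rot: [0.038, 0.999, 0.0, 0.0]
ft_force: [0.2, 0.3, 0.2]
width: 0.0571
```

Emit:
drive_tool --pt "0 0 0 0 0 0.001 1" --pt "0 0 0 0 0 0.001 1"

```text
time: 29.8
ee_pos: [0.5215, 0.3831, 0.0595]
eef_rot: [0.038, 0.999, 0.0, 0.001]
ft_force: [-0.6, 0.2, -0.1]
width: 0.0572
```

Emit:
drive_tool --pt "0 0 0 0 0 0.002 1" --pt "0 0 0 0 0 0.002 1" --pt "0 0 0 0 0 0.002 0.0" --pt "0 0 0 0 0 0.002 -0.75" --pt "0 0 0 0 0 0.002 -0.75" --pt "0 0 0 0 0 0.002 -0.75" --pt "0 0 0 0 0 -0.03 -0.75" --pt "0 0 0 0 0 -0.08 -0.75" --pt "0 0 0 0 0 -0.13 -0.75" --pt "0 0 0 0 0 -0.17 -0.75" --pt "0 0 0 0 0 -0.17 -0.75"

```text
time: 30.9
ee_pos: [0.5221, 0.3849, 0.2348]
eef_rot: [0.038, 0.999, 0.003, 0.003]
ft_force: [0.2, -0.2, -0.3]
width: 0.076
```

```bash
python3 - <<'E'
from st import *
p,o=wpots();cv2.imwrite("pics/w5.png",p[:,:,::-1]);print(o)
for x in pots(): print(x)
plan([.461,.189,.237],175.8)
E
```

```text
F [-0.06 -0.29 -0.77] [-0.3 -1.1 -0.9 -0.7] w 0.0761 [0.5209 0.3825 0.2278] 31.05
[(0.91, np.float64(0.521), np.float64(0.384), np.float64(0.03)), (0.57, np.float64(0.46), np.float64(0.191), np.float64(0.03))]
(0.7, np.float64(0.507), np.float64(-0.249), np.float64(0.088), np.float64(0.029), [0.506, -0.249])
(0.66, np.float64(0.59), np.float64(-0.116), np.float64(0.087), np.float64(0.03), [0.59, -0.116])
(0.57, np.float64(0.579), np.float64(-0.255), np.float64(0.088), np.float64(0.029), [0.579, -0.255])
(0.52, np.float64(0.464), np.float64(0.186), np.float64(0.077), np.float64(0.028), [0.469, 0.182])
turn [-0.1, -0.1, -0.2] shift [0.0449, -0.1973, -0.0095] rows 4.1
```

View pics/w5.png

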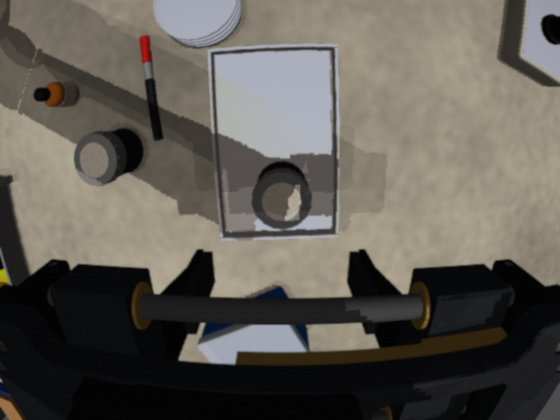

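The pot in the tray stands upright at (282,195). D remains at (102,157), with the pen's tip next to it, but the fingertips stay 39 mm up and will pass above the pen.

Emit:
drive_tool --pt "0 0 0 0.045 -0.197 -0.009 -0.75" --pt "0 0 0 0.045 -0.197 -0.009 -0.75" --pt "0 0 0 0.045 -0.197 -0.009 -0.75" --pt "0 0 0 0.045 -0.197 -0.009 -0.75" --pt "0 0 0 0.045 -0.197 -0.009 -0.75" --pt "0 0 0 0.045 -0.197 -0.009 -0.75" --pt "0 0 0 0.045 -0.197 -0.009 -0.75" --pt "0 0 0 0.045 -0.197 -0.009 -0.75"

```text
time: 32.05
ee_pos: [0.4608, 0.1917, 0.2374]
eef_rot: [0.036, 0.999, 0.001, -0.0]
ft_force: [0.0, 1.0, 0.2]
width: 0.0762
```

```bash
python3 - <<'E'
from st import *
print(wpots()[1])
plan([.460,.190,.053],175.8)
E
```

```text
F [-0.27  0.11 -0.08] [ 0.2 -0.1 -0.3 -0.1] w 0.0764 [0.4608 0.1913 0.2373] 32.2
[(0.85, np.float64(0.515), np.float64(-0.227), np.float64(0.018)), (0.84, np.float64(0.556), np.float64(-0.24), np.float64(0.013)), (0.62, np.float64(0.52), np.float64(0.383), np.float64(0.03))]
turn [0.0, -0.0, -0.1] shift [0.0008, -0.0009, 0.1844] rows 3.7
```

```bash
python3 - <<'E'
from st import *
p,X=wcloud()
P=X.reshape(-1,3);P=P[np.isfinite(P[:,0])]
T=P[(abs(P[:,2]-.073)<.006)&(abs(P[:,0]-.46)<.09)&(abs(P[:,1]-.19)<.09)];print(len(T),cv2.minEnclosingCircle(T[:,:2].astype(np.float32)) if len(T) else 0)
print(wpots()[1])
E
```

```text
F [-0.51  0.   -0.12] [ 0.2  0.2 -0.6 -0.2] w 0.076 [0.4611 0.1901 0.2375] 32.45
2698 ((0.4257255792617798, 0.16126777231693268), 0.07452283054590225)
[(0.9, np.float64(0.556), np.float64(-0.24), np.float64(0.013)), (0.73, np.float64(0.46), np.float64(0.19), np.float64(0.03)), (0.61, np.float64(0.513), np.float64(-0.228), np.float64(0.019)), (0.6, np.float64(0.52), np.float64(0.383), np.float64(0.03))]
```

D is at (.460, .190); the earlier call had only missed it.

Emit:
drive_tool --pt "0 0 0 0.001 -0.001 0.04 -0.75" --pt "0 0 0 0.001 -0.001 0.08 -0.75" --pt "0 0 0 0.001 -0.001 0.12 -0.75" --pt "0 0 0 0.001 -0.001 0.16 -0.75" --pt "0 0 0 0.001 -0.001 0.18 -0.75" --pt "0 0 0 0.001 -0.001 0.184 -0.75" --pt "0 0 0 0.001 -0.001 0.184 -0.75" --pt "0 0 0 0.001 -0.001 0.184 1" --pt "0 0 0 0.001 -0.001 0.184 1" --pt "0 0 0 0.001 -0.001 0.184 1" --pt "0 0 0 0.001 -0.001 0.184 1"

```text
time: 33.7
ee_pos: [0.4607, 0.189, 0.0544]
eef_rot: [0.038, 0.999, 0.0, 0.001]
ft_force: [-1.2, -1.2, 6.9]
width: 0.0568
```

Emit:
drive_tool --pt "0 0 0 0 0 -0.02 1" --pt "0 0 0 0 0 -0.06 1" --pt "0 0 0 0 0 -0.11 1" --pt "0 0 0 0 0 -0.15 1" --pt "0 0 0 0 0 -0.15 1" --pt "0 0 0 0 0 -0.15 1" --pt "0 0 0 0 0 -0.15 1"

```text
time: 34.4
ee_pos: [0.4594, 0.1882, 0.2021]
eef_rot: [0.038, 0.999, -0.001, -0.001]
ft_force: [-0.2, 0.5, -2.3]
width: 0.0574
```

```bash
python3 - <<'E'
from st import *
plan([.516,-.110,.067],175.8)
plan([.425,.382,.06],175.8)
E
```

```text
F [-0.23  0.12 -2.59] [-2.3 -2.7 -2.7 -2.7] w 0.0576 [0.4594 0.1886 0.2023] 34.55
turn [-0.0, -0.1, -0.1] shift [-0.0793, -0.2934, 0.1353] rows 6.7
turn [-0.0, -0.1, -0.1] shift [0.0487, 0.1903, 0.1423] rows 4.9
```

Emit:
drive_tool --pt "0 0 0 -0.079 -0.293 0 1" --pt "0 0 0 -0.079 -0.293 0 1" --pt "0 0 0 -0.079 -0.293 0 1" --pt "0 0 0 -0.079 -0.293 0 1" --pt "0 0 0 -0.079 -0.293 0 1" --pt "0 0 0 -0.079 -0.293 0 1" --pt "0 0 0 -0.079 -0.293 0 1" --pt "0 0 0 -0.079 -0.293 0 1" --pt "0 0 0 -0.079 -0.293 0.03 1" --pt "0 0 0 -0.079 -0.293 0.07 1" --pt "0 0 0 -0.079 -0.293 0.1 1" --pt "0 0 0 -0.079 -0.293 0.12 1"

```text
time: 35.75
ee_pos: [0.5153, -0.1069, 0.0811]
eef_rot: [0.037, 0.999, 0.001, -0.001]
ft_force: [0.5, 0.4, -2.2]
width: 0.0575
```

Emit:
drive_tool --pt "0 0 0 0 0 0.01 1" --pt "0 0 0 0 0 0.014 1" --pt "0 0 0 0 0 0.016 1" --pt "0 0 0 0 0 0.017 1" --pt "0 0 0 0 0 0.017 1"

```text
time: 36.25
ee_pos: [0.5171, -0.1094, 0.0673]
eef_rot: [0.038, 0.999, -0.0, 0.001]
ft_force: [0.1, -0.5, -3.2]
width: 0.057
```

Emit:
drive_tool --pt "0 0 0 0 0 0.001 1" --pt "0 0 0 0 0 0.002 1" --pt "0 0 0 0 0 0.002 0.0" --pt "0 0 0 0 0 0.002 -0.75" --pt "0 0 0 0 0 0.002 -0.75" --pt "0 0 0 0 0 0.002 -0.75" --pt "0 0 0 0 0 -0.03 -0.75" --pt "0 0 0 0 0 -0.08 -0.75" --pt "0 0 0 0 0 -0.13 -0.75" --pt "0 0 0 0 0 -0.17 -0.75" --pt "0 0 0 0 0 -0.17 -0.75"

```text
time: 37.35
ee_pos: [0.519, -0.1092, 0.242]
eef_rot: [0.038, 0.999, -0.001, 0.004]
ft_force: [0.2, -0.1, 0.0]
width: 0.0758
```

```bash
python3 - <<'E'
from st import *
p,o=wpots();cv2.imwrite("pics/w6.png",p[:,:,::-1]);print(o)
p,X=cloud("top");print([x[:4] for x in pots()])
plan([.38,-.165,.24],85.8)
E
```

```text
F [-0.35 -0.68 -0.77] [ 0.  -1.5 -0.8 -0.8] w 0.0759 [ 0.5162 -0.1095  0.236 ] 37.5
[(0.91, np.float64(0.504), np.float64(-0.241), np.float64(0.027)), (0.8, np.float64(0.567), np.float64(-0.242), np.float64(0.03)), (0.75, np.float64(0.539), np.float64(-0.125), np.float64(0.032)), (0.68, np.float64(0.593), np.float64(-0.116), np.float64(0.03))]
[(0.68, np.float64(0.509), np.float64(-0.252), np.float64(0.089)), (0.63, np.float64(0.58), np.float64(-0.257), np.float64(0.088)), (0.63, np.float64(0.521), np.float64(0.383), np.float64(0.079))]
turn [-0.0, -0.1, 89.9] shift [0.1315, -0.0659, -0.0043] rows 10.5
```

View pics/w6.png

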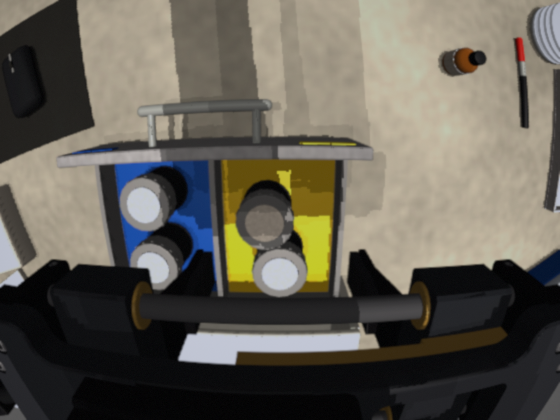

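All four drawer pots stand in their bays: blue at (148,203) and (153,263), yellow at (265,218) and (280,270). Now to the handle.

Emit:
drive_tool --pt "0 0 90 0.101 -0.07 -0.004 -0.75" --pt "0 0 90 0.101 -0.07 -0.004 0.4" --pt "0 0 90 0.101 -0.07 -0.004 0.4" --pt "0 0 90 0.101 -0.07 -0.004 0.4" --pt "0 0 90 0.101 -0.07 -0.004 0.4" --pt "0 0 90 0.101 -0.07 -0.004 0.4" --pt "0 0 90 0.101 -0.07 -0.004 0.4" --pt "0 0 90 0.101 -0.07 -0.004 0.4" --pt "0 0 90 0.101 -0.07 -0.004 0.4" --pt "0 0 90 0.101 -0.07 -0.004 0.4" --pt "0 0 90 0.101 -0.07 -0.004 0.4" --pt "0 0 90 0.101 -0.07 -0.004 0.4"

```text
time: 38.95
ee_pos: [0.4104, -0.1713, 0.2401]
eef_rot: [0.734, 0.679, -0.0, -0.0]
ft_force: [0.6, -0.5, -0.0]
width: 0.0263
```

```bash
python3 - <<'E'
from st import *
p,X=wcloud();P=X.reshape(-1,3);P=P[np.isfinite(P[:,0])]
B=P[(abs(P[:,2]-.086)<.009)&(abs(P[:,0]-.41)<.02)&(abs(P[:,1]+.175)<.04)]
print(len(B),np.round(np.percentile(B,[5,50,95],axis=0),3).tolist(),cv2.minAreaRect(B[:,:2].astype(np.float32)))
plan([.411,-.177,.079],85.8)
E
```

```text
F [-0.06  0.07  0.11] [-0.  -0.6  1.   0. ] w 0.0261 [ 0.4105 -0.1713  0.2404] 39.1
896 [[0.413, -0.211, 0.085], [0.419, -0.174, 0.088], [0.425, -0.139, 0.09]] ((0.41950085759162903, -0.17493315041065216), (0.080466628074646, 0.010916831903159618), 85.99229431152344)
turn [-0.0, -0.0, -0.0] shift [-0.0056, 0.0009, 0.1614] rows 3.2
```

Emit:
drive_tool --pt "0 0 0 -0.003 0.009 0.03 0.4" --pt "0 0 0 -0.003 0.009 0.07 0.4" --pt "0 0 0 -0.003 0.009 0.1 0.4" --pt "0 0 0 -0.003 0.009 0.13 0.4" --pt "0 0 0 -0.003 0.009 0.15 0.4" --pt "0 0 0 -0.003 0.009 0.161 0.4" --pt "0 0 0 -0.003 0.009 0.161 0.4" --pt "0 0 0 -0.003 0.009 0.161 1" --pt "0 0 0 -0.003 0.009 0.161 1" --pt "0 0 0 -0.003 0.009 0.161 1" --squeeze 20

```text
time: 40.15
ee_pos: [0.42, -0.1755, 0.0805]
eef_rot: [0.734, 0.68, 0.0, 0.001]
ft_force: [-0.1, 1.5, 3.9]
width: 0.0103
```

Emit:
drive_tool --pt "0 0 0 0 0.003 0 1" --pt "0 0 0 0 0.01 0 1" --pt "0 0 0 0 0.02 0 1" --pt "0 0 0 0 0.031 0 1" --pt "0 0 0 0 0.042 0 1" --pt "0 0 0 0 0.053 0 1" --pt "0 0 0 0 0.064 0 1" --pt "0 0 0 0 0.075 0 1" --pt "0 0 0 0 0.086 0 1" --pt "0 0 0 0 0.095 0 1" --pt "0 0 0 0 0.1 0 1" --pt "0 0 0 0 0.103 0 1"

```text
time: 41.35
ee_pos: [0.5229, -0.1833, 0.0805]
eef_rot: [0.734, 0.68, 0.0, 0.001]
ft_force: [-2.9, 0.5, 7.4]
width: 0.0102
```

Remaining travel is about 62 mm; I'll decelerate towards the end.

Emit:
drive_tool --pt "0 0 0 0 0.006 0 1" --pt "0 0 0 0 0.014 0 1" --pt "0 0 0 0 0.023 0 1" --pt "0 0 0 0 0.031 0 1" --pt "0 0 0 0 0.039 0 1" --pt "0 0 0 0 0.046 0 1" --pt "0 0 0 0 0.051 0 1" --pt "0 0 0 0 0.055 0 1" --pt "0 0 0 0 0.058 0 1" --pt "0 0 0 0 0.06 0 1" --pt "0 0 0 0 0.061 0 1" --pt "0 0 0 0 0.062 0 1"

```text
time: 42.55
ee_pos: [0.5843, -0.188, 0.0805]
eef_rot: [0.734, 0.68, 0.0, 0.001]
ft_force: [-2.3, 0.2, 6.8]
width: 0.0099
```

Emit:
drive_tool --pt "0 0 0 0 0.001 0 1" --pt "0 0 0 0 0.002 0 1" --pt "0 0 0 0 0.002 0 1"

```text
time: 42.85
ee_pos: [0.5864, -0.1882, 0.0806]
eef_rot: [0.734, 0.68, 0.0, 0.001]
ft_force: [-0.3, 0.2, 5.8]
width: 0.0101
```

Emit:
drive_tool --pt "0 0 0 0 0.001 0 1" --pt "0 0 0 0 0.001 0 1" --pt "0 0 0 0 0.002 0 1" --pt "0 0 0 0 0.002 0 1"

```text
time: 43.25
ee_pos: [0.5884, -0.1883, 0.0806]
eef_rot: [0.734, 0.68, 0.0, 0.001]
ft_force: [-1.6, 0.1, 5.3]
width: 0.0104
```

Emit:
drive_tool --pt "0 0 0 0 0.001 0 1" --pt "0 0 0 0 0.001 0 1" --pt "0 0 0 0 0.002 0 1" --pt "0 0 0 0 0.002 0 1"

```text
time: 43.65
ee_pos: [0.5903, -0.1885, 0.0806]
eef_rot: [0.734, 0.68, 0.0, 0.001]
ft_force: [-2.1, 0.4, 6.0]
width: 0.0104
```

Force is still only the 2 N of friction. The drawer seems to have begun about 1 cm ajar: 0.4195 plus 0.175 gives a shut position of about 0.594. Continuing.

Emit:
drive_tool --pt "0 0 0 0 0.001 0 1" --pt "0 0 0 0 0.002 0 1" --pt "0 0 0 0 0.003 0 1" --pt "0 0 0 0 0.003 0 1"

```text
time: 44.05
ee_pos: [0.592, -0.1886, 0.0805]
eef_rot: [0.734, 0.68, -0.001, -0.0]
ft_force: [-9.8, 1.1, 12.8]
width: 0.0102
```

Emit:
drive_tool --pt "0 0 0 0 0.001 0 1" --pt "0 0 0 0 0.001 0 1" --pt "0 0 0 0 0.002 0 1" --pt "0 0 0 0 0.002 0 1"

```text
time: 44.45
ee_pos: [0.5921, -0.1886, 0.0803]
eef_rot: [0.734, 0.68, -0.003, -0.002]
ft_force: [-20.2, 2.6, 19.2]
width: 0.0101
```

Stopped with force rising, so it is shut. I'll relax, release and lift.

Emit:
drive_tool --pt "0 0 0 0 -0.002 0 1" --pt "0 0 0 0 -0.002 0 0.4" --pt "0 0 0 0 -0.003 0 0.4" --pt "0 0 0 0 -0.003 0 0.4" --pt "0 0 0 0 -0.003 -0.02 0.4" --pt "0 0 0 0 -0.003 -0.06 0.4" --pt "0 0 0 0 -0.003 -0.11 0.4" --pt "0 0 0 0 -0.12 -0.16 0.4" --pt "0 0 0 0 -0.12 -0.16 0.4" --pt "0 0 0 0 -0.12 -0.16 0.4" --pt "0 0 0 0 -0.12 -0.16 0.4"

```text
time: 45.55
ee_pos: [0.4736, -0.18, 0.2413]
eef_rot: [0.734, 0.679, -0.001, 0.002]
ft_force: [0.9, -0.8, -0.1]
width: 0.026
```

```bash
python3 - <<'E'
from st import *
p,X=wcloud();cv2.imwrite("pics/w7.png",p[:,:,::-1]);P=X.reshape(-1,3);P=P[np.isfinite(P[:,0])]
B=P[(abs(P[:,2]-.086)<.009)&(abs(P[:,0]-.592)<.02)&(abs(P[:,1]+.187)<.04)]
print(len(B),np.round(np.percentile(B,[5,50,95],axis=0),3).tolist(),cv2.minAreaRect(B[:,:2].astype(np.float32)))
p,X=cloud("top");cv2.imwrite("pics/top2.png",p[:,:,::-1])
for n in("oil_bottle","dishes","tip_box","tissue_box","lens_pen","mouse"):
    for o in outline_of(n,"top")[:1]:
        Q=X[o["pixels"]];Q=Q[np.isfinite(Q[:,0])];print(n,np.round(cv2.minAreaRect(Q[:,:2].astype(np.float32))[0],3))
print(pots())
E
```

```text
F [ 0.12 -0.02 -0.08] [-0.1  0.5  0.3 -1. ] w 0.0259 [ 0.4756 -0.1796  0.2394] 45.7
821 [[0.585, -0.223, 0.084], [0.59, -0.185, 0.088], [0.596, -0.151, 0.09]] ((0.5911574363708496, -0.18724381923675537), (0.07974032312631607, 0.011731901206076145), 85.89447784423828)
dishes [0.307 0.31 ]
tip_box [ 0.633 -0.117]
lens_pen [0.391 0.238]
mouse [ 0.33  -0.464]
[(0.74, np.float64(0.522), np.float64(0.381), np.float64(0.08), np.float64(0.029), [0.521, 0.381])]
```

View pics/w7.png

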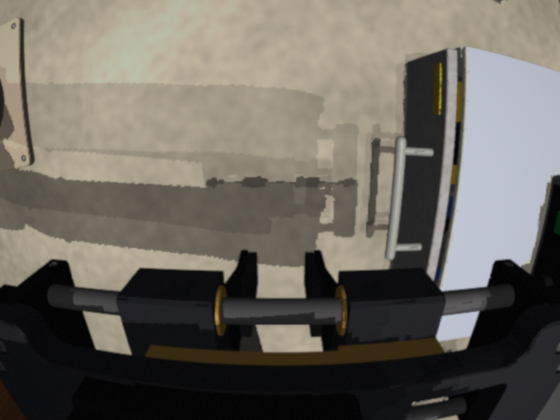

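View pics/top2.png

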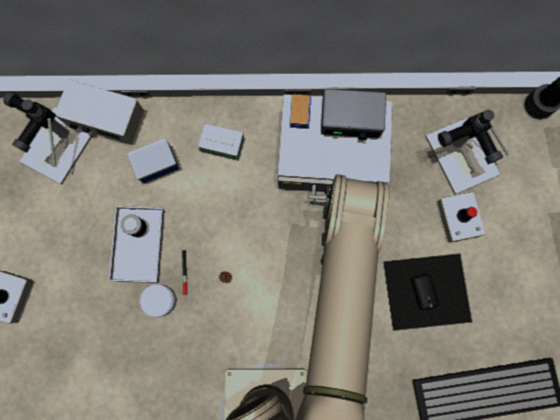

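```bash
python3 - <<'E'
import cv2,numpy as np
a=cv2.imread("pics/w1.png")[40:220,270:400];b=cv2.imread("pics/w7.png")[40:220,390:520]
cv2.imwrite("pics/cmp.png",cv2.resize(np.hstack([a,b]),None,fx=3,fy=3))
E
```

```text
(no output)
```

View pics/cmp.png

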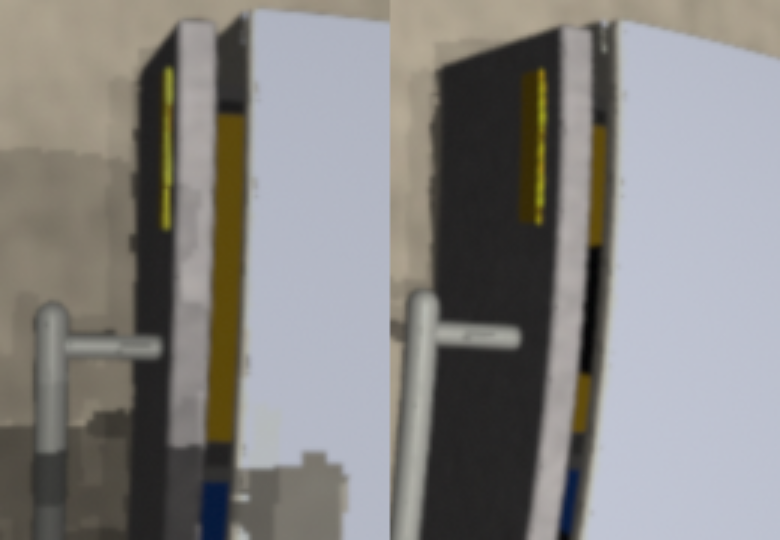

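```bash
python3 - <<'E'
from st import *
p,X=wcloud();P=X.reshape(-1,3);P=P[np.isfinite(P[:,0])]
x,y=bays();o=np.array([.5912,-.1872]);L=np.c_[(P[:,:2]-o)@x,(P[:,:2]-o)@y,P[:,2]]
for lo in(-.06,0,.03,.06,.09,.12):
    M=L[(L[:,1]>lo)&(L[:,1]<lo+.03)]
    a=M[(abs(M[:,2]-.109)<.004)&(M[:,0]<.08)];b=M[(M[:,2]>.119)&(M[:,2]<.132)&(M[:,0]<.15)];c=M[(M[:,0]>.03)&(M[:,0]<.09)&(M[:,2]<.1)&(M[:,2]>0)]
    print(lo,"panel",np.round(np.percentile(a[:,0],[2,98]),4) if len(a) else 0,"cab edge",np.round(np.percentile(b[:,0],[1,3]),4) if len(b) else 0,"in gap",len(c),np.round(np.percentile(c,[5,50,95],axis=0),3).tolist() if len(c) else 0)
E
```

```text
F [-0.26 -0.05 -0.25] [-0.7 -0.1  0.  -0.3] w 0.0263 [ 0.4752 -0.1793  0.2395] 46.35
-0.06 panel [0.0346 0.0461] cab edge [0.0468 0.0476] in gap 867 [[0.034, -0.058, 0.018], [0.035, -0.045, 0.063], [0.076, -0.032, 0.097]]
0 panel [0.0348 0.0463] cab edge [0.0472 0.0478] in gap 887 [[0.034, 0.001, 0.018], [0.035, 0.015, 0.062], [0.036, 0.028, 0.097]]
0.03 panel [0.0348 0.0466] cab edge [0.0472 0.0477] in gap 798 [[0.034, 0.031, 0.017], [0.035, 0.045, 0.065], [0.087, 0.059, 0.097]]
0.06 panel [0.0349 0.0463] cab edge [0.0472 0.0479] in gap 1047 [[0.035, 0.061, 0.009], [0.035, 0.075, 0.058], [0.037, 0.088, 0.096]]
0.09 panel [0.035  0.0466] cab edge [0.0472 0.048 ] in gap 1026 [[0.034, 0.091, 0.007], [0.035, 0.105, 0.059], [0.036, 0.118, 0.098]]
0.12 panel [0.035  0.0489] cab edge [0.0473 0.048 ] in gap 1086 [[0.034, 0.122, 0.008], [0.035, 0.136, 0.059], [0.068, 0.149, 0.097]]
```

The panel's back edge is at 46.5 mm and the cabinet's face at 47 mm, so the drawer is shut; the slit in the picture is only the height gap below the roof (110 against 125 mm). The top view shows the tray pot at (133,225) standing, and the boxes, pen, bottle, dishes and mouse in their places.

```bash
python3 -c "
from bench import *
print(close_job())"
```

```text
the job is handed in; nothing more can be done
None
```

I sorted all five pots by weight, pushed the drawer shut and handed the job in at about 46 s.

- **Weights:** two pots pulled about 2.6–2.9 N (dry) and are in the yellow bay. Two pulled about 5.5–6.1 N (immersion) and are in the blue bay. One pulled about 0.9 N (empty) and is in the white tray. The empty reading is near the force noise, since the unloaded reading wanders between about 0 and -0.8 N. It is still well short of a dry pot.
- **Last checks:**
    - The closing push met a firm stop, at about 20 N.
    - Afterwards the depth picture put the drawer front within about 1 mm of the cabinet face.
    - In the last pictures before closing, all four drawer pots stood upright in their bays. The tray pot still stood at the end.
    - In the final top view every other thing on the bench looks where it started.
- **Disagreements:**
    - The drawer seems to have started about 8 mm ajar, so the handle's shut position differs from where it began.
    - When I pulled the drawer to its stop, the wrist force briefly reached about 65 N, under the 120 N limit.
    - In the final check the networks placed the tip box wrongly (0.63, -0.12) and returned nothing for the bottle or the tissue box. I judged those three by the picture.

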